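Click the coffee grinder's grind ring back to the espresso mark

TASK

The grinder on the coffee bar was left set for filter coffee. With a fingertip, flick the lugs on the edge of its grind ring, clicking it round clockwise (seen from above) until the lug with the red mark has clicked in opposite the white pointer, and do not go a click past it, or the burrs will touch. Flick lightly, without gripping anything, so that the grinder stays where it stands; leave the hopper and the other things around it alone.

Things in the scene. Friction and masses are not known exactly. Their poses are not given: they have to be found in the camera images.
- grinder: Coffee grinder, bean hopper taken off: dark tower 120 x 126 mm on a base 215 x 150 mm, 215 mm high, 5 kg, standing loose. Origin on the ring's axis at the counter; x to its back, z up; at yaw 0 its front (spout, fork) faces the robot. The tower's top is at 166 mm; above it only a round chamber, 50 mm radius, carries the ring.
- grind_ring (a joint): Angle (rad) of the ring on top. 0 = red mark at the pointer (espresso); positive = anticlockwise from above = coarser. Clicks at every multiple of 0.3927 (16 a turn), held by a sprung ball: about 4 to 5 N at a lug leaves a click; past half-way the ring snaps on by itself into the next. Starts 2 to 5 clicks positive (rarely balanced between two); turns on freely past 0.
- ring_top (a point): Centre of the aluminium grind ring's top face, 213 mm up. Ring: 50 mm radius, 20 mm high; 8 lugs stand out, one every 45 degrees (every 2nd click), as high as the ring, 10 mm wide, round ends 62.5 mm from the axis. The 34 mm gaps between lugs are open from above and outside, with 25 mm free below. Inside: fixed black hopper seat, 38 mm radius, 1.5 mm higher.
- red_mark (a point): On top of the lug that has a red inlay (21 x 8 mm), one of the eight: on that lug's centre line, 57.5 mm from the ring's axis; turns with the ring.
- pointer (a point): Tip of the white triangular pointer on the fixed black hopper seat inside the ring, 38.5 mm from the axis, on the side of the grinder's front.
- hopper: Bystander: the grinder's bean hopper, smoked brown with black lid, standing upside down on its lid: 124 mm wide, 156 mm high. Origin at the centre of its underside.
- tamper: Bystander: steel tamper with dark wooden handle, 58 mm wide, 92 mm high. Origin at the centre of its underside.
- pitcher: Bystander: steel milk pitcher with a handle, 88 mm wide, 104 mm high. Origin at the centre of its underside.
- cup: Bystander: white ceramic cup with a handle, 76 mm wide, 62 mm high. Origin at the centre of its underside.

How it is judged:
By the outcome, as a careful person would: the job done as asked, in the order asked, and still so for the second after the job is handed in, with the robot touching nothing.
It also fails if it takes over 56 s, if anything falls off the work surface, if the arm or the gripper's body presses on something with over 40 N, if the wrist force passes 120 N, or if a joint passes its speed limit or range.

ROBOT

A 6-joint arm with a two-finger parallel gripper is mounted at the origin on the work surface. World frame = base frame: x ahead of the robot, y to its left, z up, the work surface at z = 0. Lengths are in m, angles in rad, forces in N, time in s.
With the tool pointing down it reaches from about 0.35 to 0.925 m from the base axis. Payload 6.4 kg.
Tool frame: the origin (TCP) lies at the very end of the fingers, on their centre line; the grasp point (between the pads) lies 19 mm behind it (manip.grasp_offset is the z of the grasp point in the tool frame, in m); z points along the fingers, y is the line along which they close (so a half turn about z gives the same grasp; the last joint's range is limited). The gripper opens to 94 mm and grips with 3 to 60 N. Pads are 16 mm wide; open, the fingers measure 119 mm over their backs; the gripper's body (75 mm by 177 mm) begins 78 mm behind the grasp point.
Start: joints at [-1.316, 0.245, 1.558, -0, 1.339, -0.174], TCP at [0.27, -0.591, 0.205] pointing down, gripper open.
Joint ranges: [-3.13, 3.13], [-1.02, 2.26], [0.13, 2.54], [-0.95, 4.09], [0.21, 2.88], [-2.74, 2.74]. Speed limits (rad/s): [2.57, 2.57, 3.14, 3.14, 3.14, 3.14].

INTERFACE

Orientations are given as a 3x3 rotation matrix whose columns are the frame's x, y, z axes.
In Python, from bench import manip, snapshot, order gives the robot as it stands.
- The arm moves only by the tool move_arm, never from a script. Its argument "series" is a list of rows, each an object with "delta_pos": the shift along the world's x, y, z in m, a list of three; "turn": the turn about the world's z in rad; "jaw": the opening, from 0 (shut) to 1 (fully open). A call has exactly 5 rows; each row is the pose to reach, as a shift and turn from the pose commanded when the call began; what a row does not reach only later rows make up. A row lasts 1/8 s, in which the tool goes at most 62.5 mm and 10.7 degrees, less where a joint would pass 70% of its speed; a pose out of reach is approached as far as the arm can. A call with a gripper value outside its range is refused whole. The fingers move at their own pace and stop on an object; "force" is the grip in N (left out, the last holds). Time passes only in rows, so rows that repeat a pose let the fingers close, or fill a call up. It gives the time, the measured TCP pose, the force, the opening and the grip force at its end, in the units of the state.
- manip.state(): the state, without advancing time (a new reading comes with each control period).
- snapshot(name): name is "side" or "top"; returns a dict with "frame" (400x640x3 uint8, red, green, blue), "range_z" (400x640 float32, m along the optical axis (not along the pixel's ray), 0 where there is no reading), "fx", "fy", "cx", "cy" (pixels), "R" (3x3) and "t" (3): a world point X has camera coordinates R X + t. Camera axes: x right, y down, z forward; pixel columns grow to the right and rows downward; lengths in m; the calibration is good to about 2 mm. A picture is of the moment at which its call begins.
- order.job_done(): hands the job in; it is judged then, once.
The state is a dict: "t": time; "joint_pos": joint angles; "joint_velocities": joint speeds; "joint_torque": joint torques, N m; "eef_pos": TCP position; "tool_rot": TCP orientation; "contact_force": force on the tool from outside, world axes, zero at the start; "ft_torque": the same for the moment, N m; "grip_width": opening from 0.0 (shut) to 1.0 (fully open); "grasp_force": force on a finger pad.
Only numpy, scipy, OpenCV 4.12 (cv2) and the standard library are available. Lean on these libraries where they do the work, as an engineer would, in place of code of your own. Each camera call takes 0.05 s, during which the arm holds its last target. There are 200 camera calls.

## Working session

There is one attempt and no reset: what is moved stays moved. The work goes in short steps, Python scripts to look and compute and a tool call to move; the robot and the scene stay as the last step left them, time stands still between calls to the robot, and variables do not carry over. Pictures are saved under pics/ and viewed, at most 10 in all, crops included, and the job is handed in when it is done.

Besides the shell and the picture viewer there is one more tool, called after "Request:" as name(argument=value, ...), one argument or row to a line, values as JSON. move_arm: Moves the arm, as the interface text tells. Its arguments: {"type":"object","properties":{"series":{"type":"array","items":{"type":"object","properties":{"delta_pos":{"type":"array","items":{"type":"number"}},"turn":{"type":"number"},"jaw":{"type":"number"}}}},"force":{"type":"number"}},"required":["series"]}

```bash
mkdir -p pics; ls; python3 - <<'E'
from bench import manip, snapshot
import cv2,numpy as np
for n in("top","side"):
    s=snapshot(n); cv2.imwrite(f"pics/{n}0.png",s["frame"][...,::-1]); np.savez(f"{n}0.npz",**s)
    print(n,s["fx"],s["cx"],s["cy"],(-s["R"].T@s["t"]).round(3),s["R"].round(2).tolist())
print(manip.state())
E
```

```text
pics
top 442.8016939218735 319.8993431336901 213.02568683291602 [0.452 0.049 1.103] [[-0.0, -1.0, 0.01], [-0.99, -0.0, -0.14], [0.14, -0.01, -0.99]]
side 476.27258325515646 317.2761609409265 202.28073038198096 [0.272 0.741 0.937] [[-0.91, -0.41, -0.0], [-0.29, 0.66, -0.69], [0.28, -0.63, -0.72]]
{'t': 0.1, 'joint_pos': array([-1.31609083e+00,  2.45724528e-01,  1.55885635e+00, -6.61127081e-05,
        1.33867123e+00, -1.74090060e-01]), 'joint_velocities': array([-0.00011207, -0.00071685, -0.00380107, -0.00015299, -0.00065154,
        0.0001566 ]), 'joint_torque': array([ 4.86732533e-04, -4.16914129e+01, -3.15524769e+01,  6.86587323e-02,
        3.09936830e-02, -5.03794126e-05]), 'eef_pos': array([ 0.27011535, -0.5906435 ,  0.20448737]), 'tool_rot': array([[ 9.09460894e-01,  4.15789192e-01, -4.80380464e-04],
       [ 4.15789409e-01, -9.09459532e-01,  1.58970468e-03],
       [ 2.24095431e-04, -1.64551135e-03, -9.99998621e-01]]), 'contact_force': array([ 0.57778457, -0.9823917 , -0.35586991]), 'ft_torque': array([ 0.00733728, -0.00102497,  0.02850861]), 'grasp_force': 0.0, 'grip_width': 0.9953448082117962}
```

View pics/top0.png

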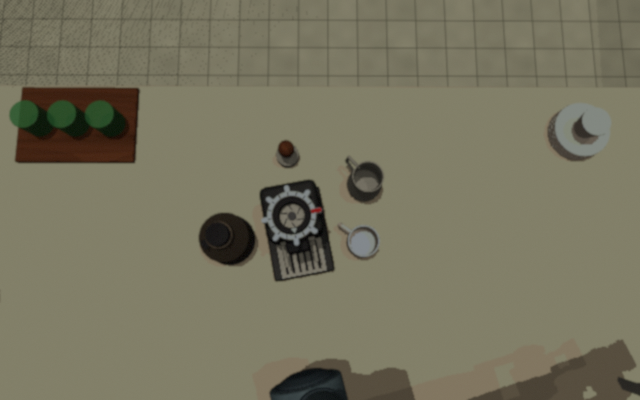

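View pics/side0.png

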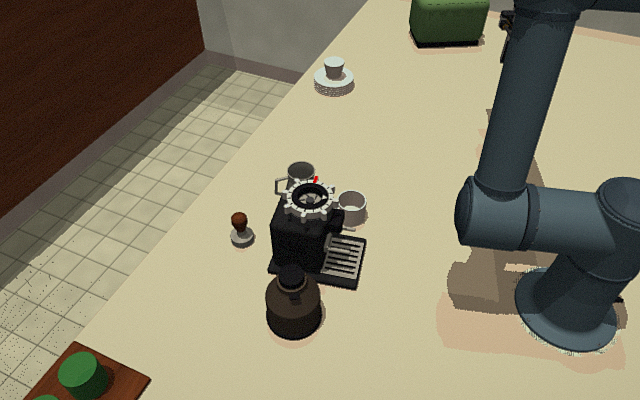

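The pictures show the ring at about (292,216) in the top view, the red lug at (317,211) to its right, and the front (fork and drip tray) facing down towards the robot. Next I'll measure it.

```bash
cat > h.py <<'E'
import cv2,numpy as np
from bench import manip,snapshot
def ray(s,uv,z):
    d=s["R"].T@np.array([(uv[0]-s["cx"])/s["fx"],(uv[1]-s["cy"])/s["fy"],1]); c=-s["R"].T@s["t"]
    return c+d*(z-c[2])/d[2]
def pts(s):
    v,u=np.mgrid[:400,:640]; z=s["range_z"]
    P=np.stack([(u-s["cx"])/s["fx"]*z,(v-s["cy"])/s["fy"]*z,z],-1)
    return (P-s["t"])@s["R"]
def red(s,roi):
    f=s["frame"].astype(int); x0,y0,x1,y1=roi
    m=(f[...,0]>90)&(f[...,0]>2.2*f[...,1])&(f[...,0]>2.2*f[...,2]); k=np.zeros_like(m);k[y0:y1,x0:x1]=1
    v,u=np.nonzero(m&k); return (u.mean(),v.mean(),len(u)) if len(u) else None
ROI={"top":(255,175,335,285),"side":(265,165,375,290)}
def rawring(s,n):
    P=pts(s); x0,y0,x1,y1=ROI[n]; k=np.zeros((400,640),bool);k[y0:y1,x0:x1]=1
    return P[k&(abs(P[...,2]-.213)<.008)&(s["range_z"]>0)]
def look(tag,c=None):
    for n in("top","side"):
        s=snapshot(n); r=red(s,ROI[n])
        if r: 
            p=ray(s,r,.213); print(n,"red",np.round(r,1),p[:2].round(4), "" if c is None else np.degrees(np.arctan2(*(p[:2]-c)[::-1])).round(1))
        im=s["frame"]; x0,y0,x1,y1=ROI[n]
        cv2.imwrite(f"pics/{n}_{tag}.png",cv2.resize(im[y0:y1,x0:x1],None,fx=5,fy=5,interpolation=cv2.INTER_CUBIC)[...,::-1])
E
python3 - <<'E'
from h import *
for n in("top","side"):
    s=dict(np.load(f"{n}0.npz")); r=red(s,ROI[n]); print(n,r,ray(s,r,.213).round(4))
    q=rawring(s,n); (c,rad)=cv2.minEnclosingCircle(q[:,:2].astype(np.float32)); print(len(q),np.median(q,0).round(4),np.round(c,4),rad)
    x0,y0,x1,y1=ROI[n]; cv2.imwrite(f"pics/{n}_a.png",np.clip(1.7*cv2.resize(s["frame"][y0:y1,x0:x1],None,fx=5,fy=5,interpolation=cv2.INTER_CUBIC),0,255)[...,::-1])
s=dict(np.load("top0.npz")); P=pts(s)
# tower/base heights: base (low) rectangle, other objects
k=np.zeros((400,640),bool);k[170:290,250:340]=1
dark=(s["frame"].max(-1)<75)&k&(P[...,2]>.02)
print(cv2.minAreaRect(P[dark][:,:2].astype(np.float32)))
for nm,(x0,y0,x1,y1) in dict(hop=(195,205,255,270),tam=(272,135,302,170),pit=(340,150,390,205),cup=(335,215,385,262)).items():
    q=P[y0:y1,x0:x1].reshape(-1,3); q=q[q[:,2]>.02]; print(nm,q.min(0).round(3),q.max(0).round(3))
E
```

```text
top (np.float64(316.3333333333333), np.float64(209.88888888888889), 27) [0.5871 0.046  0.213 ]
1567 [0.5764 0.099  0.2132] [0.5762 0.0974] 0.06227109581232071
side (np.float64(315.2083333333333), np.float64(179.04166666666666), 24) [0.587  0.0491 0.213 ]
1278 [0.5739 0.1068 0.2134] [0.576  0.1005] 0.06347271054983139
((0.5476658940315247, 0.11561255156993866), (0.21104462444782257, 0.18839256465435028), 10.237356185913086)
hop [0.452 0.049 0.02 ] [0.599 0.318 1.103]
tam [0.452 0.049 0.02 ] [0.778 0.147 1.103]
pit [ 0.452 -0.113  0.02 ] [0.735 0.049 1.103]
cup [ 0.452 -0.1    0.02 ] [0.581 0.049 1.103][ WARN:0@0.209] global loadsave.cpp:1063 imwrite_ Unsupported depth image for selected encoder is fallbacked to CV_8U.
```

View pics/top_a.png

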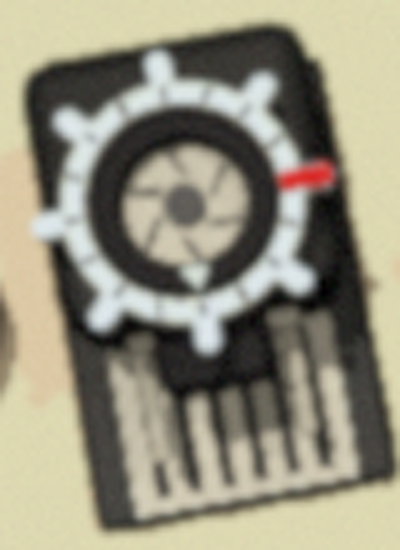

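The top crop shows the pointer tip at crop (195,288) in line with a lug, and the red lug about 90° anticlockwise of it. The ring is therefore 4 clicks out, with its axis at about (0.576, 0.098). I'll put the closed fingertip in the far gap (world angle about -11.5°), with its y axis radial, and push from there.

Request:
move_arm(
  series=[
    {"delta_pos": [0.01,0.02,0.05],"turn": 0.06,"jaw": 0},
    {"delta_pos": [0.03,0.05,0.1],"turn": 0.12,"jaw": 0},
    {"delta_pos": [0.055,0.1,0.13],"turn": 0.19,"jaw": 0},
    {"delta_pos": [0.08,0.15,0.14],"turn": 0.25,"jaw": 0},
    {"delta_pos": [0.11,0.2,0.14],"turn": 0.31,"jaw": 0},
  ],
)

```text
t: 0.72
eef_pos: [0.3809, -0.3899, 0.3466]
tool_rot: [[0.738, 0.674, 0.001], [0.674, -0.738, -0.002], [-0.0, 0.002, -1.0]]
contact_force: [0.9, -1.3, -0.5]
grip_width: 0.506
grasp_force: 0.0
```

Request:
move_arm(
  series=[
    {"delta_pos": [0.026,0.048,0],"turn": 0.06,"jaw": 0},
    {"delta_pos": [0.052,0.096,0],"turn": 0.12,"jaw": 0},
    {"delta_pos": [0.078,0.144,0],"turn": 0.19,"jaw": 0},
    {"delta_pos": [0.104,0.192,0],"turn": 0.25,"jaw": 0},
    {"delta_pos": [0.13,0.24,0],"turn": 0.31,"jaw": 0},
  ],
)

```text
t: 1.35
eef_pos: [0.5107, -0.1494, 0.3451]
tool_rot: [[0.497, 0.868, -0.0], [0.868, -0.497, 0.0], [-0.0, -0.0, -1.0]]
contact_force: [0.4, -0.5, 0.1]
grip_width: 0.008
grasp_force: 0.0
```

Request:
move_arm(
  series=[
    {"delta_pos": [0.028,0.05,0],"turn": 0.06,"jaw": 0},
    {"delta_pos": [0.056,0.1,0],"turn": 0.12,"jaw": 0},
    {"delta_pos": [0.084,0.15,0],"turn": 0.19,"jaw": 0},
    {"delta_pos": [0.112,0.2,0],"turn": 0.25,"jaw": 0},
    {"delta_pos": [0.132,0.236,0],"turn": 0.32,"jaw": 0},
  ],
)

```text
t: 1.98
eef_pos: [0.6427, 0.0871, 0.3446]
tool_rot: [[0.197, 0.98, -0.001], [0.98, -0.197, 0.0], [-0.0, -0.001, -1.0]]
contact_force: [-0.4, -0.3, 0.2]
grip_width: 0.004
grasp_force: 0.0
```

Request:
move_arm(
  series=[
    {"delta_pos": [0,0,-0.05]},
    {"delta_pos": [0,-0.001,-0.1]},
    {"delta_pos": [0,-0.002,-0.125]},
    {"delta_pos": [0,-0.002,-0.137]},
    {"delta_pos": [0,-0.002,-0.147]},
  ],
)

```text
validation failed for argument at $.se...
```

```bash
python3 - <<'E'
from h import *
look("b",np.array([.5762,.0982]))
a,b=cv2.imread("pics/top_b.png"),cv2.imread("pics/side_b.png")
h=600; a=cv2.resize(a,(300,412)); b=cv2.resize(b,(480,545)); o=np.zeros((545,780,3),np.uint8); o[:412,:300]=a; o[:,300:]=b
cv2.imwrite("pics/b.png",np.clip(o*1.5,0,255).astype(np.uint8)); print(manip.state()["contact_force"])
E
```

```text
side red [315.1 179.   23. ] [0.5872 0.0492] -77.4
[ 0.03360505 -1.00152439 -0.08419715]
```

View pics/b.png

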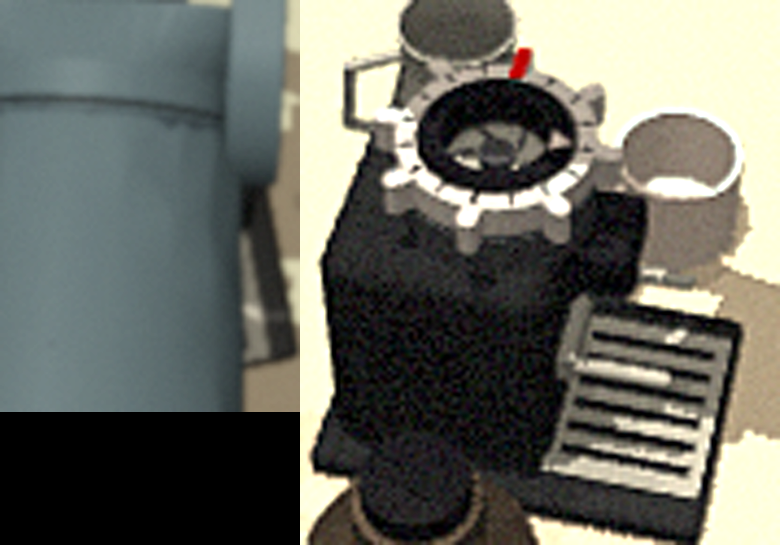

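The descent was refused because each row needs every field. In the picture, the arm hides the ring from the top camera. The side camera still sees the whole ring, with the red lug at full-image pixel (315,179), and will do for monitoring.

Request:
move_arm(
  series=[
    {"delta_pos": [0,0,-0.05],"turn": 0,"jaw": 0},
    {"delta_pos": [0,-0.001,-0.1],"turn": 0,"jaw": 0},
    {"delta_pos": [0,-0.002,-0.125],"turn": 0,"jaw": 0},
    {"delta_pos": [0,-0.002,-0.137],"turn": 0,"jaw": 0},
    {"delta_pos": [0,-0.002,-0.147],"turn": 0,"jaw": 0},
  ],
)

```text
t: 2.7
eef_pos: [0.6426, 0.0823, 0.1988]
tool_rot: [[0.201, 0.979, 0.001], [0.979, -0.201, -0.0], [0.0, 0.001, -1.0]]
contact_force: [-0.0, -1.1, -0.0]
grip_width: 0.005
grasp_force: 0.0
```

```bash
python3 - <<'E'
from h import *
look("c",np.array([.5762,.0982]))
b=cv2.imread("pics/side_c.png"); cv2.imwrite("pics/c.png",np.clip(b*1.5,0,255).astype(np.uint8)[:450]); s=manip.state();print(s["contact_force"],s["eef_pos"])
c=np.array([.5765,.0985])
for a in (-11.5,-20,-24,-28,-32,-36,-40,-58,-81,-103): print(a,(c+.067*np.array([np.cos(np.radians(a)),np.sin(np.radians(a))])).round(4))
E
```

```text
side red [315.1 179.   23. ] [0.5872 0.0492] -77.4
[-0.13097944 -0.44958816  0.01082294] [0.64214973 0.0825545  0.19828233]
-11.5 [0.6422 0.0851]
-20 [0.6395 0.0756]
-24 [0.6377 0.0712]
-28 [0.6357 0.067 ]
-32 [0.6333 0.063 ]
-36 [0.6307 0.0591]
-40 [0.6278 0.0554]
-58 [0.612  0.0417]
-81 [0.587  0.0323]
-103 [0.5614 0.0332]
```

View pics/c.png

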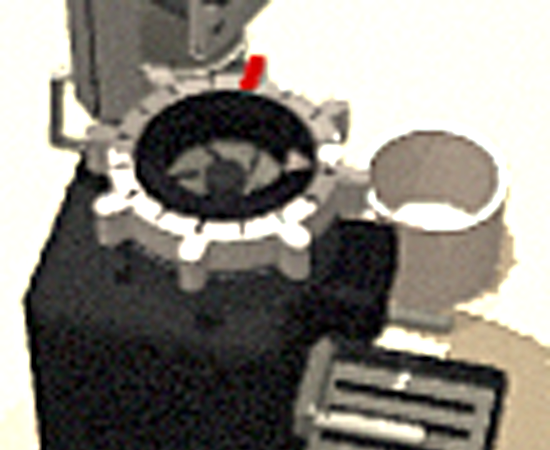

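The dark fingertip is in the gap at the back of the ring (crop about (95,80)), with no contact force yet. Now the first push along the arc.

Request:
move_arm(
  series=[
    {"delta_pos": [-0.001,-0.003,0],"turn": -0.08,"jaw": 0},
    {"delta_pos": [-0.0025,-0.0075,0],"turn": -0.15,"jaw": 0},
    {"delta_pos": [-0.0043,-0.012,0],"turn": -0.22,"jaw": 0},
    {"delta_pos": [-0.0063,-0.016,0],"turn": -0.29,"jaw": 0},
    {"delta_pos": [-0.0087,-0.02,0],"turn": -0.36,"jaw": 0},
  ],
)

```text
t: 3.42
eef_pos: [0.6343, 0.0629, 0.2001]
tool_rot: [[0.535, 0.845, 0.003], [0.845, -0.535, 0.0], [0.001, 0.002, -1.0]]
contact_force: [-0.1, 0.0, 0.8]
grip_width: 0.006
grasp_force: 0.0
```

```bash
python3 - <<'E'
from h import *
look("d",np.array([.5762,.0982]));s=manip.state();print(s["contact_force"],s["eef_pos"])
E
```

```text
side red [321.8 180.8  22. ] [0.5716 0.0483] -95.3
[ 0.63711962 -0.50901163 -0.29541048] [0.63419055 0.06249659 0.19997115]
```

Request:
move_arm(
  series=[
    {"delta_pos": [-0.0026,-0.0039,0],"turn": -0.07,"jaw": 0},
    {"delta_pos": [-0.0055,-0.0076,0],"turn": -0.14,"jaw": 0},
    {"delta_pos": [-0.0082,-0.0106,0],"turn": -0.2,"jaw": 0},
    {"delta_pos": [-0.0111,-0.0135,0],"turn": -0.26,"jaw": 0},
    {"delta_pos": [-0.0137,-0.0158,0],"turn": -0.31,"jaw": 0},
  ],
)

```text
t: 4.15
eef_pos: [0.6209, 0.0474, 0.1996]
tool_rot: [[0.766, 0.643, 0.003], [0.643, -0.766, 0.001], [0.003, 0.002, -1.0]]
contact_force: [0.6, 1.5, 0.2]
grip_width: 0.004
grasp_force: 0.9
```

```bash
python3 - <<'E'
from h import *
look("e",np.array([.5762,.0982]));s=manip.state();print(s["contact_force"],s["eef_pos"])
E
```

```text
side red [325.8 183.3  22. ] [0.5604 0.052 ] -108.8
[ 1.2579618   1.20606261 -0.12997201] [0.62052986 0.04725801 0.19952016]
```

Request:
move_arm(
  series=[
    {"delta_pos": [-0.0015,-0.0012,0],"turn": -0.03,"jaw": 0},
    {"delta_pos": [-0.003,-0.0024,0],"turn": -0.06,"jaw": 0},
    {"delta_pos": [-0.0047,-0.0036,0],"turn": -0.09,"jaw": 0},
    {"delta_pos": [-0.0047,-0.0036,0],"turn": -0.09,"jaw": 0},
    {"delta_pos": [-0.0047,-0.0036,0],"turn": -0.09,"jaw": 0},
  ],
)

```text
t: 4.88
eef_pos: [0.615, 0.0434, 0.1983]
tool_rot: [[0.82, 0.572, -0.0], [0.572, -0.82, -0.0], [-0.0, -0.0, -1.0]]
contact_force: [-0.8, -0.2, 0.1]
grip_width: 0.002
grasp_force: 0.0
```

```bash
python3 - <<'E'
from h import *
look("f",np.array([.5762,.0982]));s=manip.state();print(s["contact_force"],s["eef_pos"])
c=np.array([.5765,.0985])
for a in (-55,-59,-63,-67,-70,-73,-75,-77,-80,-85,-89,-93,-96,-98,-100): print(a,(c+.067*np.array([np.cos(np.radians(a)),np.sin(np.radians(a))])).round(4))
E
```

```text
side red [329.7 186.3  23. ] [0.5491 0.0571] -123.4
[-0.54690577 -0.30417033  0.91559031] [0.61510815 0.04340867 0.19837714]
-55 [0.6149 0.0436]
-59 [0.611  0.0411]
-63 [0.6069 0.0388]
-67 [0.6027 0.0368]
-70 [0.5994 0.0355]
-73 [0.5961 0.0344]
-75 [0.5938 0.0338]
-77 [0.5916 0.0332]
-80 [0.5881 0.0325]
-85 [0.5823 0.0318]
-89 [0.5777 0.0315]
-93 [0.573  0.0316]
-96 [0.5695 0.0319]
-98 [0.5672 0.0322]
-100 [0.5649 0.0325]
```

Request:
move_arm(
  series=[
    {"delta_pos": [-0.0048,-0.0031,0],"turn": -0.09,"jaw": 0},
    {"delta_pos": [-0.0101,-0.0059,0],"turn": -0.17,"jaw": 0},
    {"delta_pos": [-0.0155,-0.0081,0],"turn": -0.26,"jaw": 0},
    {"delta_pos": [-0.0199,-0.0095,0],"turn": -0.33,"jaw": 0},
    {"delta_pos": [-0.0233,-0.0104,0],"turn": -0.38,"jaw": 0},
  ],
)

```text
t: 5.6
eef_pos: [0.5918, 0.0331, 0.1984]
tool_rot: [[0.974, 0.225, 0.0], [0.225, -0.974, 0.0], [0.0, -0.0, -1.0]]
contact_force: [-0.4, 0.5, -1.0]
grip_width: 0.007
grasp_force: 0.0
```

```bash
python3 - <<'E'
from h import *
look("g",np.array([.5762,.0982]));s=manip.state();print(s["contact_force"],s["eef_pos"])
E
```

```text
side red [332.2 190.4  24. ] [0.5391 0.0665] -139.5
[ 0.36764119 -0.68992359 -0.49678929] [0.59167619 0.03302553 0.19843774]
```

Request:
move_arm(
  series=[
    {"delta_pos": [0,0,0],"turn": 0,"jaw": 0},
    {"delta_pos": [0,0,0],"turn": 0,"jaw": 0},
    {"delta_pos": [0,0,0],"turn": 0,"jaw": 0},
    {"delta_pos": [0,0,0],"turn": 0,"jaw": 0},
    {"delta_pos": [0,0,0],"turn": 0,"jaw": 0},
  ],
)

```text
t: 6.32
eef_pos: [0.5919, 0.0331, 0.1984]
tool_rot: [[0.974, 0.227, -0.0], [0.227, -0.974, 0.0], [-0.0, -0.0, -1.0]]
contact_force: [0.1, -0.0, -0.9]
grip_width: 0.004
grasp_force: 0.0
```

```bash
python3 - <<'E'
from h import *
look("h",np.array([.5762,.0982]));s=manip.state();print(s["contact_force"],s["eef_pos"])
b=cv2.imread("pics/side_h.png"); cv2.imwrite("pics/h.png",np.clip(b*1.5,0,255).astype(np.uint8)[:450])
E
```

```text
side red [333.4 192.3  25. ] [0.5345 0.0707] -146.7
[ 0.5970488  -0.07802428  0.42454492] [0.59188049 0.03304029 0.19846101]
```

View pics/h.png

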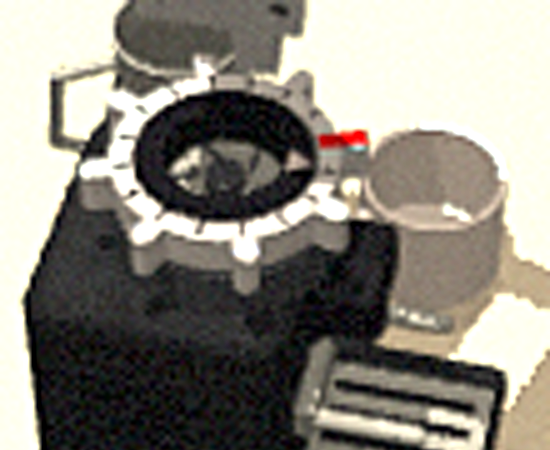

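The ring is three clicks on and settled. Red is at crop (345,140), one click short of the pointer at (298,160). Last click:

Request:
move_arm(
  series=[
    {"delta_pos": [-0.0058,-0.001,0],"turn": -0.09,"jaw": 0},
    {"delta_pos": [-0.0116,-0.0016,0],"turn": -0.17,"jaw": 0},
    {"delta_pos": [-0.0169,-0.0017,0],"turn": -0.25,"jaw": 0},
    {"delta_pos": [-0.0221,-0.0013,0],"turn": -0.33,"jaw": 0},
    {"delta_pos": [-0.0256,-0.0009,0],"turn": -0.38,"jaw": 0},
  ],
)

```text
t: 7.05
eef_pos: [0.5663, 0.0321, 0.1985]
tool_rot: [[0.988, -0.153, 0.001], [-0.153, -0.988, -0.0], [0.001, -0.0, -1.0]]
contact_force: [0.5, 1.5, -1.0]
grip_width: 0.004
grasp_force: 0.2
```

Request:
move_arm(
  series=[
    {"delta_pos": [0,0,0],"turn": 0,"jaw": 0},
    {"delta_pos": [0,0,0],"turn": 0,"jaw": 0},
    {"delta_pos": [0,0,0],"turn": 0,"jaw": 0},
    {"delta_pos": [0,0,0],"turn": 0,"jaw": 0},
    {"delta_pos": [0,0,0],"turn": 0,"jaw": 0},
  ],
)

```text
t: 7.68
eef_pos: [0.5663, 0.0321, 0.1984]
tool_rot: [[0.989, -0.151, -0.0], [-0.151, -0.989, 0.0], [-0.0, -0.0, -1.0]]
contact_force: [0.1, 0.5, 0.7]
grip_width: 0.007
grasp_force: 0.0
```

```bash
python3 - <<'E'
from h import *
look("i",np.array([.5762,.0982]));s=manip.state();print(s["contact_force"],s["eef_pos"])
b=cv2.imread("pics/side_i.png"); cv2.imwrite("pics/i.png",np.clip(b*1.5,0,255).astype(np.uint8)[:450])
E
```

```text
top red [299.9 237.8  18. ] [0.5303 0.0791] -157.4
side red [333.3 196.   29. ] [0.5303 0.0812] -159.7
[0.74732779 0.14467797 0.13450302] [0.56629146 0.03213581 0.19844096]
```

View pics/i.png

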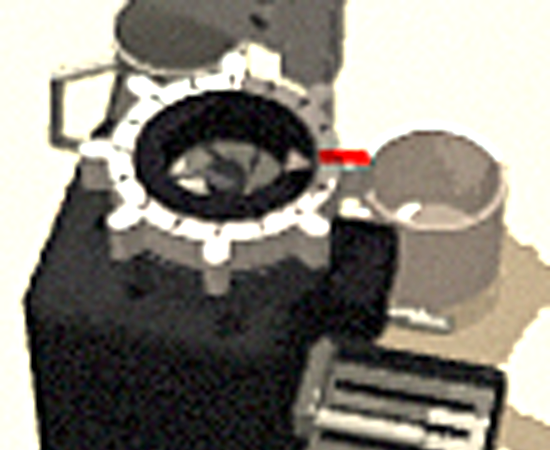

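The ring is just past half-way: red is at about -159° against -168° expected, at crop (345,157). I'll nudge a little further.

Request:
move_arm(
  series=[
    {"delta_pos": [-0.0008,0.0001,0],"turn": -0.01,"jaw": 0},
    {"delta_pos": [-0.0015,0.0003,0],"turn": -0.02,"jaw": 0},
    {"delta_pos": [-0.0022,0.0004,0],"turn": -0.03,"jaw": 0},
    {"delta_pos": [-0.0022,0.0004,0],"turn": -0.03,"jaw": 0},
    {"delta_pos": [-0.0022,0.0004,0],"turn": -0.03,"jaw": 0},
  ],
)

```text
t: 8.4
eef_pos: [0.5641, 0.0325, 0.1985]
tool_rot: [[0.984, -0.18, -0.0], [-0.18, -0.984, 0.0], [-0.0, -0.0, -1.0]]
contact_force: [-0.1, -0.1, -0.4]
grip_width: 0.007
grasp_force: 0.0
```

```bash
python3 - <<'E'
from h import *
look("j",np.array([.5762,.0982]));s=manip.state();print(s["contact_force"],s["eef_pos"])
E
```

```text
top red [295.7 240.   17. ] [0.5258 0.0875] -168.0
side red [333.5 199.1  26. ] [0.5265 0.0895] -170.0
[ 0.29091095 -0.64149321  0.25246415] [0.56406835 0.03254109 0.19844004]
```

The ring has clicked in at -168°, and the finger sits mid-gap. I'll lift straight up, move clear and check.

Request:
move_arm(
  series=[
    {"delta_pos": [0,0,0.01],"turn": 0,"jaw": 0},
    {"delta_pos": [0,0,0.03],"turn": 0,"jaw": 0},
    {"delta_pos": [0,0,0.07],"turn": 0,"jaw": 0},
    {"delta_pos": [0,0,0.12],"turn": 0,"jaw": 0},
    {"delta_pos": [0,0,0.15],"turn": 0,"jaw": 0},
  ],
)

```text
t: 9.12
eef_pos: [0.5649, 0.0325, 0.3536]
tool_rot: [[0.984, -0.18, 0.006], [-0.18, -0.984, -0.001], [0.006, -0.0, -1.0]]
contact_force: [1.2, -0.2, 1.0]
grip_width: 0.002
grasp_force: 0.0
```

Request:
move_arm(
  series=[
    {"delta_pos": [-0.01,-0.05,0],"turn": 0,"jaw": 0},
    {"delta_pos": [-0.02,-0.1,0],"turn": 0,"jaw": 0},
    {"delta_pos": [-0.03,-0.15,0],"turn": 0,"jaw": 0},
    {"delta_pos": [-0.04,-0.2,0],"turn": 0,"jaw": 0},
    {"delta_pos": [-0.05,-0.25,0],"turn": 0,"jaw": 0},
  ],
)

```text
t: 9.75
eef_pos: [0.5137, -0.2192, 0.3506]
tool_rot: [[0.984, -0.18, 0.002], [-0.18, -0.984, -0.002], [0.002, 0.001, -1.0]]
contact_force: [0.6, -0.2, 0.1]
grip_width: 0.007
grasp_force: 0.0
```

Request:
move_arm(
  series=[
    {"delta_pos": [-0.01,-0.05,0],"turn": 0,"jaw": 0},
    {"delta_pos": [-0.02,-0.1,0],"turn": 0,"jaw": 0},
    {"delta_pos": [-0.02,-0.1,0],"turn": 0,"jaw": 0},
    {"delta_pos": [-0.02,-0.1,0],"turn": 0,"jaw": 0},
    {"delta_pos": [-0.02,-0.1,0],"turn": 0,"jaw": 0},
  ],
)

```text
t: 10.38
eef_pos: [0.4945, -0.3163, 0.3493]
tool_rot: [[0.984, -0.179, 0.001], [-0.179, -0.984, -0.0], [0.001, 0.0, -1.0]]
contact_force: [-0.3, -0.7, 0.3]
grip_width: 0.005
grasp_force: 0.0
```

```bash
python3 - <<'E'
from h import *
look("k",np.array([.5762,.0982]));s=manip.state();print(s["contact_force"],s["eef_pos"])
E
```

```text
top red [295.8 239.9  26. ] [0.526  0.0873] -167.7
side red [333.1 199.1  28. ] [0.5273 0.0897] -170.1
[0.67411264 0.03640612 0.27613381] [ 0.4945127  -0.31637441  0.34893617]
```

View pics/top_k.png

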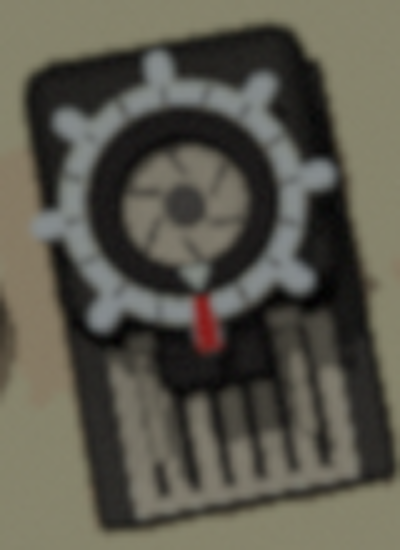

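The red lug (crop (206,322)) is exactly opposite the pointer (195,280), and the grinder has not moved.

```bash
python3 -c "
from bench import order; print(order.job_done())"
```

```text
the job is handed in; nothing more can be done
None
```

The grind ring was clicked round four clicks clockwise, the red lug has clicked in opposite the white pointer, the grinder has not moved, and the job is handed in.

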